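Light a bearing with the twist-switch torch

ROBOT

A 6-joint arm with a two-finger parallel gripper is mounted at the origin on a cart in front of the work surface, level with it; the furniture and walls round the work are solid. World frame = base frame: x ahead of the robot, y to its left, z up, the work surface at z = 0. Lengths are in m, angles in degrees, forces in N, time in s.
With the tool pointing down it reaches from about 0.275 to 1 m from the base axis. Payload 8.4 kg.
Tool frame: the origin (TCP) lies at the very end of the fingers, on their centre line; the grasp point (between the pads) lies 19 mm behind it (robot.hold_point_z is the z of the grasp point in the tool frame, in m); z points along the fingers, y is the line along which they close (so a half turn about z gives the same grasp; the last joint's range is limited). The gripper opens to 85 mm and grips with 20 to 120 N. Pads are 22 mm wide; open, the fingers measure 114 mm over their backs; the gripper's body (76 mm by 85 mm) begins 54 mm behind the grasp point. The pads swing forward as they close: fully open they stand 13 mm farther back than shut.
Start: joints at [-76.799, 20.225, 93.587, -0, 66.188, -0.138], TCP at [0.144, -0.608, 0.231] pointing down, gripper open.
Joint ranges: [-150.9, 150.9], [-52.94, 120.26], [3.33, 152.33], [-74.26, 254.26], [0, 154.13], [-172.89, 172.89]. Speed limits (degrees/s): [127.2, 127.2, 159.86, 180, 180, 180].

INTERFACE

Orientations are given as [roll, pitch, yaw] about the fixed x, y, z axes, in that order (R = Rz(yaw) Ry(pitch) Rx(roll)).
In Python, from cell import monitor, viewer, finish_job, robot gives the robot as it stands.
- The arm moves only by the tool arm_command, never from a script. Its argument "deltas" is a list of rows, each an object with "delta_pos": the shift along the world's x, y, z each as a share of 0.2 m, from -1 to 1, a list of three; "turn": the turn, a rotation vector about the world's x, y, z each as a share of 60 degrees, from -1 to 1, a list of three; "grip": the closure, from 0 (fully open) to 1 (shut). In form: [{"delta_pos": [tx, ty, tz], "turn": [rx, ry, rz], "grip": grip}, ...]. A call has 1 to 12 rows; each row is the pose to reach, as a shift and turn from the pose commanded when the call began; what a row does not reach only later rows make up. A row lasts 1/10 s, in which the tool goes at most 50 mm and 8.59 degrees, less where a joint would pass 70% of its speed; a pose out of reach is approached as far as the arm can. A call with a number of a shift or a turn outside -1 to 1 is refused whole. A call with a gripper value outside its range is refused whole. The fingers move at their own pace and stop on an object; "squeeze" is the grip in N (left out, the last holds). Time passes only in rows, so rows that repeat a pose let the fingers close. It gives the time, the measured TCP pose, the force, the opening and the grip force at its end, in the units of the state.
- monitor.get_obs(): the state, without advancing time (a new reading comes with each control period).
- viewer.read_camera(name): name is "scene" or "top" or "wrist"; returns the picture (420x560x3 uint8, red, green, blue); there is no depth.
- viewer.camera_model(name): a dict with "fx", "fy", "cx", "cy" (pixels), "k1" (the pictures are not rectified: a ray, as slopes to the right and down, at radius r is drawn at 1 + k1 r^2 times it, then the intrinsics apply), "xyz" and "orientation" of the camera in the world. Camera axes: x right, y up, looking along -z (the intrinsics and any distortion apply to the point x, -y, -z); pixel columns grow to the right and rows downward; lengths in m; the calibration is good to about 2 mm. A picture is of the moment at which its call begins: read the wrist's pose just before it. camera_model takes no time and is no camera call; for the wrist camera it gives the pose at the moment of the call.
- finish_job(): hands the job in; it is judged then, once.
The state is a dict: "clock": time; "qpos": joint angles; "qvel": joint speeds; "joint_efforts": joint torques, N m; "position": TCP position; "ee_rot": TCP orientation; "contact_force": force on the tool from outside, world axes, zero at the start; "torque": the same for the moment, N m; "opening": finger opening in m; "finger_force": force on a finger pad.
Only numpy, scipy, OpenCV 4.12 (cv2) and the standard library are available. Lean on these libraries where they do the work, as an engineer would, in place of code of your own. Each camera call takes 0.05 s, during which the arm holds its last target. There are 200 camera calls.

TASK

The yellow inspection torch stands lens-down in its charging stand. Switch it on while it stands there by twisting its black tail cap clockwise (seen from above) to the stop, then draw it up out of the stand and tip it so that it slants about halfway between upright and level, lens end low, pointing at the middle of the ball bearing on the worktop with the lens about 10 cm from it. Finish holding it still like that in the air; do not let go, and leave the bearing and the other parts where they lie.

Things in the scene. Friction and masses are not known exactly. Their poses are not given: they have to be found in the camera images.
- torch_mid (a point): Half-way point (on the axis, 72 mm above the lens face) of the yellow torch, 144 mm long, about 0.16 kg, loose. Its z axis runs along the torch from lens to tail cap and points up while it stands in the stand; the beam goes along -z. From the lens: square yellow head 34 x 34 mm (sides along x and y) up to 46 mm, black taper to 57 mm, round barrel 23 mm thick to 116 mm, black tail cap 29 mm thick from 116 to 144 mm.
- torch_lens (a point): Centre of the torch's lens face, the end away from the tail cap; axes as those of torch_mid. The beam starts here and goes along -z. About 14 mm above the worktop while the torch is seated.
- cap_mid (a point): Centre of the black tail cap (a ribbed cylinder 29 mm thick, 28 mm high, at the upper end of the standing torch), on the torch's axis, 130 mm from the lens face and 14 mm below the top. It can be gripped at any heading, for twisting as well as for lifting the torch; it turns about the torch's axis and cannot come off.
- tailcap (a joint): Turn of the tail cap on the torch, rad: 0 = fully off, 1.2 = stop, fully on. Grows when the cap turns clockwise seen from the cap end (from above). It starts somewhere from 0 to 0.2, stays where it is left, and takes about 0.05 N m to turn; the square head keeps the torch from turning in the stand. White lines on cap and barrel show the turn (in line at 0).
- stand: Fixed charging stand; origin under its centre on the worktop. Black foot 100 x 84 x 8 mm (x, y, z) carrying a grey 60 x 60 mm block whose top is 56 mm above the worktop. The square upright pocket in the block is 36.5 mm wide and 42 mm deep, so its floor is 14 mm above the worktop; the torch must rise 42 mm to be clear of it.
- stand_mouth (a point): Centre of the pocket's mouth, 56 mm above the worktop; z up.
- bearing_mid (a point): Centre of the ball bearing, a steel ring with a brown inner band lying flat on the worktop, 47 mm across, 14 mm high; 7 mm above the worktop. Loose; the torch shall point here.
- seal_ring: Black shaft seal ring lying flat near the bearing, 58 mm across, 9 mm high; leave alone. Origin under its centre.
- coupler: Steel air coupler with a red ring, 29 x 83 x 28 mm, long along its y, lying near the bearing; leave alone. Origin under its centre.
- igniter: Igniter plug with a white ceramic neck, 22 x 66 x 20 mm, long along its y, lying near the stand; leave alone. Origin under its centre.
- bushing: Light grey stepped bushing, 40 mm across, 26 mm high, behind the bearing; leave alone. Origin under its centre.
- torch: The same torch, its origin at the centre of the lens face; axes as those of torch_mid.
Not all that is in view belongs to the job. Of the things shaped like the stand, the black one is meant.

How it is judged (in metres and radians):
On the way, in this order (a step that is already met when the one before it is completed fails the run):
1. the tail cap is twisted fully on while the torch stands seated in the stand (value of joint tailcap above 1.02 rad and distance between torch_lens and stand_mouth below 0.052 m), for 0.1 s.
2. the torch is drawn out, its lens above the stand's top (height (world z) of torch_lens above 0.06 m and value of joint tailcap above 0.95 rad), for 0.1 s.
At the end, for the whole second after the job is handed in: Fingers hold the torch still, off the stand, lens over 35 mm up, cap still on (over 0.95 rad), tail up, axis 25 to 65 degrees from vertical. The beam axis passes the bearing's centre within 28 mm across x and y, 50 to 160 mm ahead of the lens. Bearing moved under 15 mm, other parts 20 mm (contact force between torch and the fingers above 1 N and contact force between torch and stand below 0.2 N and height (world z) of torch_lens above 0.035 m and value of joint tailcap above 0.95 rad and angle between torch_mid's own z axis and vertical between 0.436 and 1.134 rad and x of bearing_mid in the frame of torch_lens between -0.028 and 0.028 m and y of bearing_mid in the frame of torch_lens between -0.028 and 0.028 m and z of bearing_mid in the frame of torch_lens between -0.16 and -0.05 m and linear speed of torch below 0.03 m/s and distance of bearing_mid from where it was at the start of the episode below 0.015 m and distance of each of seal_ring, coupler, igniter, bushing from where it was at the start of the episode below 0.02 m); the arm keeps its last pose, push and grip.
It fails at once if the bearing is shifted by more than 15 mm (distance of bearing_mid from where it was at the start of the episode above 0.015 m).
It fails at once if the black seal ring is shifted by more than 20 mm (distance of seal_ring from where it was at the start of the episode above 0.02 m).
It fails at once if the air coupler is shifted by more than 20 mm (distance of coupler from where it was at the start of the episode above 0.02 m).
It fails at once if the igniter plug is shifted by more than 20 mm (distance of igniter from where it was at the start of the episode above 0.02 m).
It fails at once if the bushing is shifted by more than 20 mm (distance of bushing from where it was at the start of the episode above 0.02 m).
It also fails if it takes over 42 s, if anything falls off the work surface, if the arm or the gripper's body presses on something with over 40 N, if the wrist force passes 120 N, or if a joint passes its speed limit or range.

## Working session

There is one attempt and no reset: what is moved stays moved. The work goes in short steps, Python scripts to look and compute and a tool call to move; the robot and the scene stay as the last step left them, time stands still between calls to the robot, and variables do not carry over. Pictures are saved under pics/ and viewed, at most 10 in all, crops included, and the job is handed in when it is done.

Besides the shell and the picture viewer there is one more tool, called after ">>>" as name(argument=value, ...), one argument or row to a line, values as JSON. arm_command: Moves the arm, as the interface text tells. Shift numbers are shares of 0.2 m and turn numbers shares of 60 degrees, none past 1 either way. Its arguments: {"type":"object","properties":{"deltas":{"type":"array","items":{"type":"object","properties":{"delta_pos":{"type":"array","items":{"type":"number"}},"turn":{"type":"array","items":{"type":"number"}},"grip":{"type":"number"}}}},"squeeze":{"type":"number"}},"required":["deltas"]}

```bash
ls; mkdir -p pics
cat > h.py <<'E'
import numpy as np, cv2
from scipy.spatial.transform import Rotation as R
from cell import monitor, viewer, finish_job, robot
def grab(n,f=None):
    m=viewer.camera_model(n); im=viewer.read_camera(n)
    if f: cv2.imwrite('pics/'+f,im[:,:,::-1])
    return im,m
def camR(m):
    return R.from_euler('xyz',m['orientation'],degrees=True).as_matrix()
def ray(m,u,v):
    x=(u-m['cx'])/m['fx'];y=(v-m['cy'])/m['fy']
    rd=np.hypot(x,y);r=rd
    for _ in range(30): r=rd/(1+m['k1']*r*r)
    s=r/rd if rd>0 else 1
    return np.array(m['xyz']),camR(m)@np.array([x*s,-y*s,-1.0])
def onplane(m,u,v,z):
    o,d=ray(m,u,v); return o+d*(z-o[2])/d[2]
def proj(m,p):
    q=camR(m).T@(np.array(p)-m['xyz']); a=np.array([q[0],-q[1]])/-q[2]
    a=a*(1+m['k1']*(a@a)); return a[0]*m['fx']+m['cx'],a[1]*m['fy']+m['cy']
E
python3 - <<'E'
from h import *
for n in('scene','top','wrist'):
    im,m=grab(n,n+'0.png'); print(n,m)
print(monitor.get_obs()); print(robot.hold_point_z)
a=cv2.imread('pics/scene0.png');b=cv2.imread('pics/top0.png')
E
```

```text
pics
scene {'fx': 437.6752582189997, 'fy': 437.6752582189997, 'cx': 284.0190096858872, 'cy': 209.36808264960018, 'k1': -0.017188382858170956, 'xyz': array([0.03794292, 0.33747555, 0.84115113]), 'orientation': array([  41.39956692,   -0.16729015, -122.87396786])}
top {'fx': 517.1698004283836, 'fy': 517.1698004283836, 'cx': 276.5317214534596, 'cy': 210.81747107264482, 'k1': -0.1412558389924061, 'xyz': array([ 0.46634961, -0.01909717,  1.07298044]), 'orientation': array([  7.62250149,  -0.20274187, -90.41753812])}
wrist {'fx': 322.0244073513382, 'fy': 322.0244073513382, 'cx': 280.8293973065822, 'cy': 207.61897242473688, 'k1': -0.029302303934014014, 'xyz': array([ 0.22005102, -0.59003044,  0.37282662]), 'orientation': array([-17.39865687,   0.13350237, -76.62941176])}
{'clock': 0.15, 'qpos': array([-7.67987504e+01,  2.02536873e+01,  9.36177826e+01, -1.53520869e-03,
        6.61892334e+01, -1.38167289e-01]), 'qvel': array([-0.03449171, -0.10353573, -0.17504897,  0.01113836, -0.05453212,
        0.05139506]), 'joint_efforts': array([-3.09533780e-04, -6.05636787e+01, -3.42339349e+01,  3.21121058e-05,
        6.15139405e-03,  3.17637398e-05]), 'position': array([ 0.14410289, -0.6077941 ,  0.23074195]), 'ee_rot': array([-1.79939293e+02,  1.25749172e-03,  1.33400381e+01]), 'contact_force': array([ 0.68702973, -0.65688527, -0.60443602]), 'torque': array([ 0.00219877,  0.00160751, -0.01694536]), 'finger_force': 0.0, 'opening': 0.08513157300948185}
-0.0187
```

View pics/scene0.png

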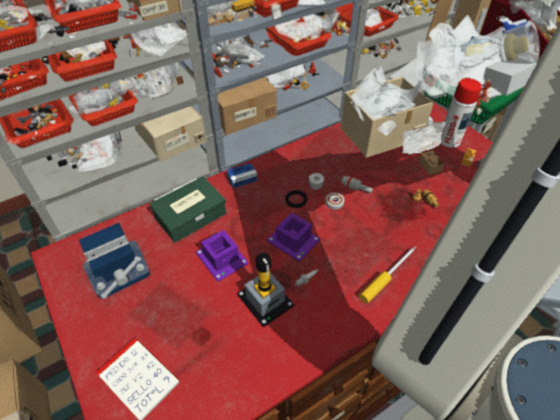

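View pics/top0.png

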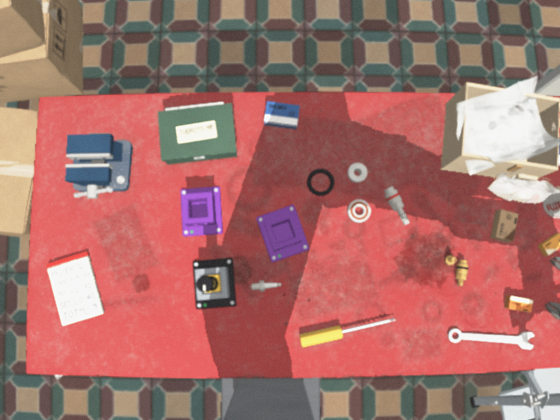

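The scene shows the torch in the black stand at scene (265,285) / top (213,284). The two purple stands at top (202,211) and (283,233) are look-alikes: they are empty and the wrong colour. The bearing is at top (360,211), a steel ring with a brown band. The black seal is at (320,182), the light grey bushing at (358,172), the coupler at (397,204) and the igniter at (265,286). I'll confirm the stand and bearing in one enlarged crop.

Run:
```python
from h import *
t=cv2.imread('pics/top0.png');s=cv2.imread('pics/scene0.png')
a=cv2.resize(t[245:325,180:290],(550,400),interpolation=cv2.INTER_CUBIC) 
a=cv2.resize(t[250:320,180:250],(400,400),interpolation=cv2.INTER_CUBIC)
b=cv2.resize(t[160:230,340:410],(400,400),interpolation=cv2.INTER_CUBIC)[:200]
b=cv2.resize(t[190:225,335:405],(400,200),interpolation=cv2.INTER_CUBIC)
c=cv2.resize(s[245:325,225:305],(400,400),interpolation=cv2.INTER_CUBIC)
d=cv2.resize(s[185:220,305:375],(400,200),interpolation=cv2.INTER_CUBIC)
cv2.imwrite('pics/crop1.png',np.hstack([np.vstack([a,b]),np.vstack([c,d])]))
```

```text
(no output)
```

View pics/crop1.png

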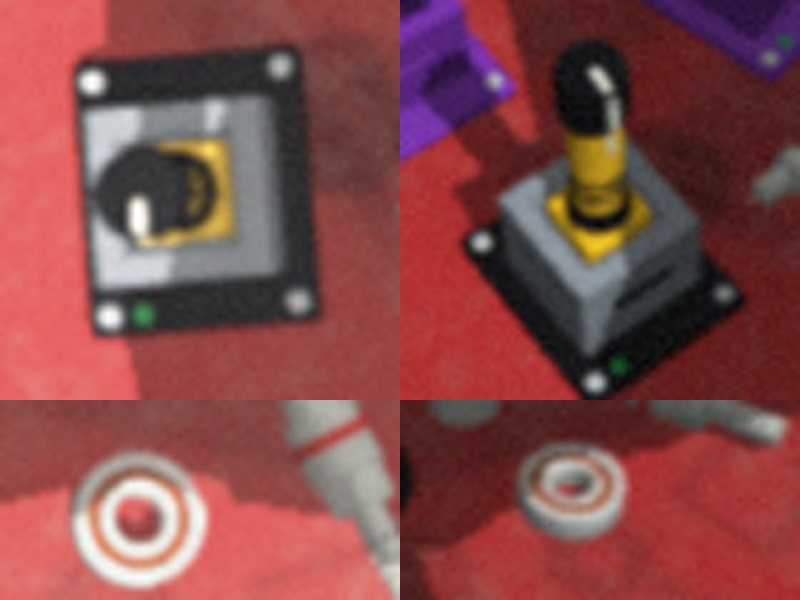

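Crop confirms: the black foot with grey block holds the yellow torch with black cap (cap top at top-pixel ≈(205,283.6)). The bearing, a ring with a brown band, is at top-pixel ≈(359.5,211).

Run:
```python
from h import *
mt=viewer.camera_model('top');ms=viewer.camera_model('scene')
cap=onplane(mt,204.9,283.6,.158);print('cap',cap, 'scene pix',np.array(proj(ms,cap)), 'capbottom',proj(ms,cap-[0,0,.028]))
print('crop',(np.array(proj(ms,cap))-[225,245])*5+[400,0])
c=np.array([onplane(mt,180+x/5.714,250+y/5.714,.008) for x,y in((78,62),(300,47),(320,320),(95,335))])
print(c.mean(0),[np.linalg.norm(c[i]-c[i-1]) for i in range(4)]); e=c[1]-c[0]; e2=c[3]-c[0];print('dirs',np.degrees(np.arctan2(e[1],e[0])),np.degrees(np.arctan2(e2[1],e2[0])))
cs=np.array([onplane(ms,225+(x-400)/5,245+y/5,.008) for x,y in((463,240),(595,402),(745,300))])
print('foot centre scene',(cs[0]+cs[2])/2)
print('bear',onplane(mt,359.5,211,.014),onplane(ms,335.1,199.35,.014))
for n,u,v in(('seal',320,182),('bush',358,172),('coup',397,204),('ign',265,286)): print(n,onplane(mt,u,v,.012))
```

```text
cap [0.46034116 0.10383959 0.158     ] scene pix [265.5613688  257.01543699] capbottom (np.float64(265.97584539017464), np.float64(265.34791600544196))
crop [602.80684398  60.07718495]
[0.4597989  0.10395848 0.008     ] [np.float64(0.0978373028039717), np.float64(0.08040296087512877), np.float64(0.09772664721092897), np.float64(0.08078420402540112)]
dirs -86.37171289073468 -175.99260025542003
foot centre scene [0.45930542 0.10964562 0.008     ]
bear [ 0.60648602 -0.19599754  0.014     ] [ 0.60688436 -0.18960013  0.014     ]
seal [ 0.66842541 -0.11513373  0.012     ]
bush [ 0.6894311  -0.19566568  0.012     ]
coup [ 0.62097766 -0.2759559   0.012     ]
ign [0.45401375 0.0007211  0.012     ]
```

Moving above the torch in four steps, turning the tool to yaw ≈181° on the way, which leaves room for the clockwise twist.

>>> arm_command(
  deltas=[
    {"delta_pos":[0.08,0.18,0.0],"turn":[0,0,0.12],"grip":0},
    {"delta_pos":[0.16,0.36,0.05],"turn":[0,0,0.26],"grip":0},
    {"delta_pos":[0.24,0.54,0.1],"turn":[0,0,0.4],"grip":0},
    {"delta_pos":[0.32,0.72,0.1],"turn":[0,0,0.54],"grip":0},
    {"delta_pos":[0.4,0.89,0.1],"turn":[0,0,0.7],"grip":0},
    {"delta_pos":[0.4,0.89,0.1],"turn":[0,0,0.7],"grip":0},
  ],
)

```text
clock: 0.75
position: [0.225, -0.4264, 0.2511]
ee_rot: [-179.9, -0.1, 55.7]
contact_force: [0.3, -0.5, -0.5]
opening: 0.0855
finger_force: 0.0
```

>>> arm_command(
  deltas=[
    {"delta_pos":[0.08,0.18,0.0],"turn":[0,0,0.14],"grip":0},
    {"delta_pos":[0.16,0.36,0.0],"turn":[0,0,0.28],"grip":0},
    {"delta_pos":[0.24,0.54,0.0],"turn":[0,0,0.42],"grip":0},
    {"delta_pos":[0.32,0.72,0.0],"turn":[0,0,0.56],"grip":0},
    {"delta_pos":[0.4,0.89,0.0],"turn":[0,0,0.7],"grip":0},
    {"delta_pos":[0.4,0.89,0.0],"turn":[0,0,0.7],"grip":0},
  ],
)

```text
clock: 1.35
position: [0.3052, -0.2495, 0.2513]
ee_rot: [180.0, -0.0, 97.7]
contact_force: [-0.2, -0.9, 0.5]
opening: 0.0856
finger_force: 0.0
```

>>> arm_command(
  deltas=[
    {"delta_pos":[0.08,0.18,0.0],"turn":[0,0,0.14],"grip":0},
    {"delta_pos":[0.16,0.36,0.0],"turn":[0,0,0.28],"grip":0},
    {"delta_pos":[0.24,0.54,0.0],"turn":[0,0,0.42],"grip":0},
    {"delta_pos":[0.32,0.72,0.0],"turn":[0,0,0.56],"grip":0},
    {"delta_pos":[0.4,0.89,0.0],"turn":[0,0,0.7],"grip":0},
    {"delta_pos":[0.4,0.89,0.0],"turn":[0,0,0.7],"grip":0},
  ],
)

```text
clock: 1.95
position: [0.386, -0.0719, 0.2515]
ee_rot: [179.9, 0.0, 139.7]
contact_force: [0.4, 0.2, 0.1]
opening: 0.0853
finger_force: 0.0
```

>>> arm_command(
  deltas=[
    {"delta_pos":[0.08,0.18,0.0],"turn":[0,0,0.14],"grip":0},
    {"delta_pos":[0.16,0.36,0.0],"turn":[0,0,0.28],"grip":0},
    {"delta_pos":[0.24,0.54,0.0],"turn":[0,0,0.42],"grip":0},
    {"delta_pos":[0.32,0.72,0.0],"turn":[0,0,0.56],"grip":0},
    {"delta_pos":[0.38,0.9,0.0],"turn":[0,0,0.7],"grip":0},
    {"delta_pos":[0.38,0.9,0.0],"turn":[0,0,0.7],"grip":0},
    {"delta_pos":[0.38,0.9,0.0],"turn":[0,0,0.7],"grip":0},
  ],
)

```text
clock: 2.65
position: [0.4605, 0.1052, 0.2509]
ee_rot: [-180.0, -0.0, -178.8]
contact_force: [0.0, -0.6, 0.9]
opening: 0.0853
finger_force: 0.0
```

Run:
```python
from h import *
im,m=grab('wrist','w1.png'); o=monitor.get_obs(); print(m['xyz'],m['orientation'],o['position'],o['ee_rot'],o['qpos'])
```

```text
[0.38574006 0.10394253 0.39312757] [-1.73376661e+01 -9.84092370e-03  9.12454456e+01] [0.46014662 0.10465997 0.25090696] [-1.79949454e+02 -5.18726858e-02 -1.78838318e+02] [ 1.26602167e+01  5.21524340e+00  1.10358100e+02 -4.34249960e-02
  6.44875710e+01 -7.84827642e+01]
```

View pics/w1.png

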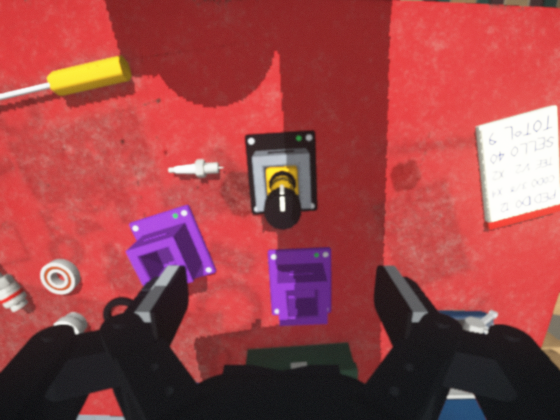

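The wrist view shows the torch cap at ≈(283,211), centred between the fingers, the bearing at ≈(60,277) and the igniter at (195,169).

Run:
```python
from h import *
m=viewer.camera_model('wrist'); im=cv2.imread('pics/w1.png'); g=im.max(2)
sub=(g[180:240,250:320]<60).astype(np.uint8)
n,l,s,c=cv2.connectedComponentsWithStats(sub); 
for i in range(1,n):
    if s[i,4]>100: print(s[i]+[250,180,0,0,0],c[i]+[250,180])
print('cap',onplane(m,283,211,.158)); 
p=[.4603,.1045,.158]; print([proj(m,p+np.array([0.0145*np.cos(a),.0145*np.sin(a),0])) for a in np.arange(4)*np.pi/2])
b=(im[255:298,38:82].astype(int)); w=((b.min(2)>110)|((b[:,:,0]>90))).astype(np.uint8)
n,l,s,c=cv2.connectedComponentsWithStats(w); i=1+np.argmax(s[1:,4]); print(s[i],c[i]+[38,255], onplane(m,*(c[i]+[38,255]),.010))
```

```text
[311 180   6  26 110] [313.35454545 191.10909091]
[264 189  46  40 956] [282.90481172 209.60774059]
cap [0.46147449 0.10676065 0.158     ]
[(np.float64(279.7118546028276), np.float64(227.19523772084563)), (np.float64(298.99257691059023), np.float64(209.85805130316533)), (np.float64(280.47392733222455), np.float64(191.1409050044684)), (np.float64(261.16600173070634), np.float64(209.10929621186676))]
[   1    3   41   38 1108] [ 58.85469314 276.04422383] [ 0.60853391 -0.1932648   0.01      ]
```

>>> arm_command(
  deltas=[
    {"delta_pos":[0,0.005,-0.2],"turn":[0,0,0],"grip":0},
    {"delta_pos":[0.003,0.006,-0.4],"turn":[0,0,0],"grip":0},
    {"delta_pos":[0.003,0.006,-0.55],"turn":[0,0,0],"grip":0},
    {"delta_pos":[0.003,0.006,-0.635],"turn":[0,0,0],"grip":0},
    {"delta_pos":[0.003,0.006,-0.635],"turn":[0,0,0],"grip":0},
  ],
  squeeze=50,
)

```text
clock: 3.2
position: [0.4589, 0.105, 0.1223]
ee_rot: [-179.9, -0.3, -178.9]
contact_force: [-0.2, 0.9, 0.6]
opening: 0.0852
finger_force: 0.0
```

>>> arm_command(
  deltas=[
    {"delta_pos":[0,0,0],"turn":[0,0,0],"grip":0.4},
    {"delta_pos":[0,0,0],"turn":[0,0,0],"grip":0.55},
    {"delta_pos":[0,0,0],"turn":[0,0,0],"grip":0.7},
    {"delta_pos":[0,0,0],"turn":[0,0,0],"grip":1},
    {"delta_pos":[0,0,0],"turn":[0,0,0],"grip":1},
    {"delta_pos":[0,0,0],"turn":[0,0,0],"grip":1},
    {"delta_pos":[0,0,0],"turn":[0,0,0],"grip":1},
  ],
)

```text
clock: 3.9
position: [0.4616, 0.1071, 0.1253]
ee_rot: [180.0, 0.1, -178.6]
contact_force: [0.3, -1.4, 5.0]
opening: 0.0278
finger_force: 48.9
```

>>> arm_command(
  deltas=[
    {"delta_pos":[0,0,0],"turn":[0,0,-0.09],"grip":1},
    {"delta_pos":[0,0,0],"turn":[0,0,-0.18],"grip":1},
    {"delta_pos":[0,0,0],"turn":[0,0,-0.27],"grip":1},
    {"delta_pos":[0,0,0],"turn":[0,0,-0.36],"grip":1},
    {"delta_pos":[0,0,0],"turn":[0,0,-0.45],"grip":1},
    {"delta_pos":[0,0,0],"turn":[0,0,-0.54],"grip":1},
    {"delta_pos":[0,0,0],"turn":[0,0,-0.63],"grip":1},
    {"delta_pos":[0,0,0],"turn":[0,0,-0.72],"grip":1},
    {"delta_pos":[0,0,0],"turn":[0,0,-0.8],"grip":1},
    {"delta_pos":[0,0,0],"turn":[0,0,-0.88],"grip":1},
    {"delta_pos":[0,0,0],"turn":[0,0,-0.88],"grip":1},
  ],
)

```text
clock: 5.0
position: [0.4617, 0.1073, 0.1253]
ee_rot: [179.9, 0.1, 128.4]
contact_force: [-0.5, -0.1, 6.0]
opening: 0.0277
finger_force: 48.8
```

Run:
```python
from h import *
o=monitor.get_obs();print(o['torque'],o['contact_force'],o['ee_rot'],o['qpos'],o['position'])
```

```text
[-0.14848155  0.09589315 -0.06060948] [-0.5249043  -0.08982701  5.99196514] [1.79896565e+02 6.06017842e-02 1.28384471e+02] [ 1.29052613e+01  1.48863189e+01  1.17252557e+02 -1.37973766e-02
  4.77416800e+01 -2.54699971e+01] [0.46165191 0.10725323 0.12531425]
```

>>> arm_command(
  deltas=[
    {"delta_pos":[0,0,0],"turn":[0,0,-0.05],"grip":1},
    {"delta_pos":[0,0,0],"turn":[0,0,-0.1],"grip":1},
    {"delta_pos":[0,0,0],"turn":[0,0,-0.15],"grip":1},
    {"delta_pos":[0,0,0],"turn":[0,0,-0.15],"grip":1},
  ],
)

```text
clock: 5.4
position: [0.4617, 0.1073, 0.1253]
ee_rot: [179.9, 0.0, 119.5]
contact_force: [-0.6, -0.7, 6.2]
opening: 0.0278
finger_force: 48.8
```

Run:
```python
from h import *
o=monitor.get_obs();print(o['torque'],o['contact_force'],o['ee_rot'],o['position'])
```

```text
[-0.08282398  0.02008009 -0.05569373] [-0.56173001 -0.65595377  6.20232468] [1.79886424e+02 4.45751158e-02 1.19450106e+02] [0.46167337 0.10727564 0.12530968]
```

>>> arm_command(
  deltas=[
    {"delta_pos":[0,0,0],"turn":[0,0,-0.04],"grip":1},
    {"delta_pos":[0,0,0],"turn":[0,0,-0.08],"grip":1},
    {"delta_pos":[0,0,0],"turn":[0,0,-0.08],"grip":1},
  ],
)

```text
clock: 5.7
position: [0.4617, 0.1073, 0.1253]
ee_rot: [179.9, 0.0, 114.7]
contact_force: [-0.7, -1.1, 5.4]
opening: 0.0279
finger_force: 48.8
```

Run:
```python
from h import *
o=monitor.get_obs();print(o['torque'],o['contact_force'],o['ee_rot'],o['position'])
```

```text
[-0.141107   -0.0184142  -0.05466081] [-0.72401181 -1.1401405   5.39514229] [1.79881870e+02 3.60747751e-02 1.14672491e+02] [0.4616863  0.10726361 0.12531382]
```

>>> arm_command(
  deltas=[
    {"delta_pos":[0,0,0],"turn":[0,0,-0.04],"grip":1},
    {"delta_pos":[0,0,0],"turn":[0,0,-0.08],"grip":1},
    {"delta_pos":[0,0,0],"turn":[0,0,-0.08],"grip":1},
  ],
)

```text
clock: 6.0
position: [0.4617, 0.1071, 0.1253]
ee_rot: [179.9, 0.0, 109.9]
contact_force: [0.3, -1.4, 6.1]
opening: 0.028
finger_force: 48.8
```

Run:
```python
from h import *
im,m=grab('scene','s2.png'); cv2.imwrite('pics/s2c.png',cv2.resize(im[235:325,215:335,::-1],(800,600),interpolation=cv2.INTER_CUBIC))
o=monitor.get_obs();print(o['torque'],o['contact_force'],o['ee_rot'],o['position'],o['qpos'])
```

```text
[-0.28345919 -0.07269169  0.12033663] [-0.07294583 -1.85195363  5.60948179] [1.79883692e+02 4.61165168e-02 1.09960464e+02] [0.46170676 0.10711771 0.12531238] [ 1.29031875e+01  1.48875602e+01  1.17251101e+02 -4.25309378e-02
  4.77402541e+01 -7.02875504e+00]
```

View pics/s2c.png

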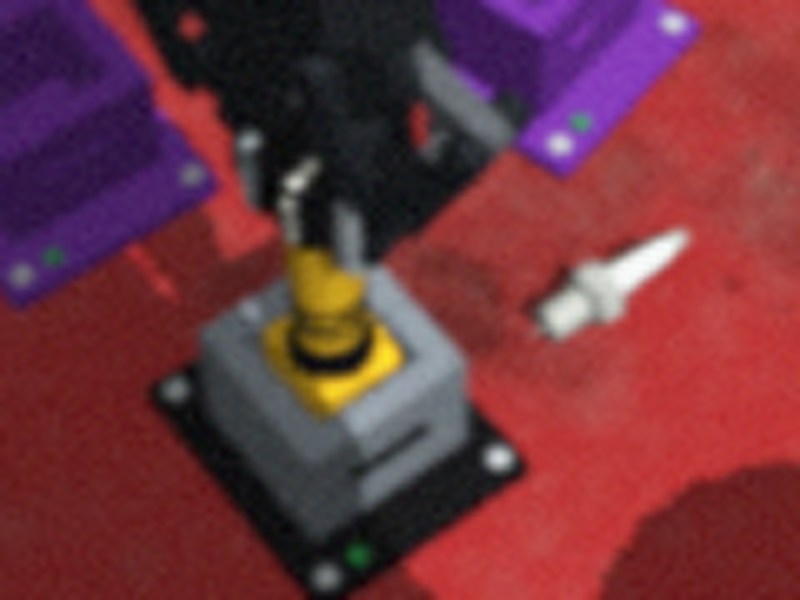

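Sharp change in torque at ≈71° of travel, so the stop is reached; the crop shows the torch still seated and the white line swung round. Now lift it straight up with a firmer grip.

>>> arm_command(
  deltas=[
    {"delta_pos":[0,0,0],"turn":[0,0,0],"grip":1},
    {"delta_pos":[0,0,0.05],"turn":[0,0,0],"grip":1},
    {"delta_pos":[0,0,0.1],"turn":[0,0,0],"grip":1},
    {"delta_pos":[0,0,0.2],"turn":[0,0,0],"grip":1},
    {"delta_pos":[0,0,0.3],"turn":[0,0,0],"grip":1},
    {"delta_pos":[0,0,0.4],"turn":[0,0,0],"grip":1},
    {"delta_pos":[0,0,0.5],"turn":[0,0,0],"grip":1},
    {"delta_pos":[0,0,0.6],"turn":[0,0,0],"grip":1},
    {"delta_pos":[0,0,0.6],"turn":[0,0,0],"grip":1},
    {"delta_pos":[0,0,0.6],"turn":[0,0,0],"grip":1},
  ],
  squeeze=80,
)

```text
clock: 7.05
position: [0.4604, 0.1071, 0.2445]
ee_rot: [180.0, -0.0, 109.9]
contact_force: [-0.4, -0.6, -2.3]
opening: 0.0275
finger_force: 79.7
```

Run:
```python
from h import *
from scipy.optimize import least_squares as ls
o=monitor.get_obs();q=o['qpos'];print(q,o['position'],o['ee_rot'],o['contact_force'])
D=[(20.254,93.618,.6248,.2307),(5.215,110.358,.4719,.2509),(14.886,117.253,.474,.1253),(q[1],q[2],np.hypot(*o['position'][:2]),o['position'][2])]
D=np.array(D);a=np.radians(D[:,0]);b=a+np.radians(D[:,1])
def fk(p,a,b): return p[0]+p[1]*np.sin(a)+p[2]*np.sin(b)+p[4]*np.cos(b), p[3]+p[1]*np.cos(a)+p[2]*np.cos(b)-p[4]*np.sin(b)
f=lambda p:np.r_[fk(p,a,b)[0]-D[:,2],fk(p,a,b)[1]-D[:,3],0.02*p[4]]
s=ls(f,[0,.5,.4,.1,0]);p=s.x;print(p,s.cost)
for L in(.2,.25,.3,.35):
  for t in(30,37,45):
    T=np.radians(t);r=.637-.211*np.sin(T)-L*np.sin(T);z=.007+.211*np.cos(T)+L*np.cos(T)
    k=ls(lambda x:np.array(fk(p,x[0],x[1]))-[r,z-L],[.1,2.2]).x;d=np.degrees(k);print(L,t,d[0],d[1]-d[0],180-t-d[1])
```

```text
[ 1.29066531e+01  5.64204621e+00  1.10753154e+02  6.46632559e-03
  6.35850835e+01 -7.03928800e+00] [0.46044541 0.10708677 0.24450048] [ 1.79979723e+02 -3.33232393e-03  1.09943066e+02] [-0.44111609 -0.61914836 -2.32801027]
[ 1.38980801e-04  5.68174130e-01  4.92536795e-01 -5.22145739e-02
  5.55269233e-02] 6.679871702127324e-07
0.2 30 7.896216607763243 120.2081682953249 21.895615096911854
0.2 37 6.811637223789151 126.22228133732412 9.966081438886732
0.2 45 7.393356815193585 132.7360278142014 -5.129384629394991
0.25 30 6.248684313811236 123.28595703115134 20.46535865503742
0.25 37 5.20563764065097 129.96257808605435 7.831784273294687
0.25 45 6.404559244669581 137.20628319074044 -8.610842435410007
0.3 30 4.601121100767764 126.3219716771179 19.07690722211433
0.3 37 3.6551029970599687 133.6590600630326 5.685836939907432
0.3 45 5.736949634990859 141.64394729577162 -12.380896930762475
0.35 30 2.9483431001576923 129.31913185952857 17.732525040313732
0.35 37 2.166974304099646 137.31836710253722 3.514658593363123
0.35 45 5.521927153478658 146.06780698997437 -16.58973414345303
```

Outward radial tilt would run J5 out of range, so I tip it sideways instead: beam azimuth −75°, tilt 45°, TCP goal (0.568, −0.050, 0.156), staying high first.

>>> arm_command(
  deltas=[
    {"delta_pos":[0.03,-0.04,0],"turn":[-0.06,-0.015,0],"grip":1},
    {"delta_pos":[0.09,-0.12,0],"turn":[-0.13,-0.035,0],"grip":1},
    {"delta_pos":[0.15,-0.22,0],"turn":[-0.21,-0.056,0],"grip":1},
    {"delta_pos":[0.21,-0.32,0],"turn":[-0.29,-0.078,0],"grip":1},
    {"delta_pos":[0.28,-0.42,0],"turn":[-0.38,-0.102,0],"grip":1},
    {"delta_pos":[0.35,-0.52,0],"turn":[-0.47,-0.126,0],"grip":1},
    {"delta_pos":[0.42,-0.62,0],"turn":[-0.56,-0.15,0],"grip":1},
    {"delta_pos":[0.48,-0.71,0],"turn":[-0.64,-0.171,0],"grip":1},
    {"delta_pos":[0.52,-0.76,0],"turn":[-0.69,-0.185,0],"grip":1},
    {"delta_pos":[0.54,-0.785,0],"turn":[-0.725,-0.194,0],"grip":1},
    {"delta_pos":[0.54,-0.785,0],"turn":[-0.725,-0.194,0],"grip":1},
    {"delta_pos":[0.54,-0.785,0],"turn":[-0.725,-0.194,0],"grip":1},
  ],
)

```text
clock: 8.25
position: [0.5681, -0.0498, 0.2431]
ee_rot: [-174.9, 44.7, 112.1]
contact_force: [0.1, 0.4, -1.2]
opening: 0.0268
finger_force: 79.6
```

Run:
```python
from h import *
o=monitor.get_obs();print(o['qpos'],o['position'],o['ee_rot'],o['contact_force'],o['opening'])
d=R.from_euler('xyz',o['ee_rot'],degrees=True).as_matrix()[:,2];print(d,'dTCP',np.array([.607,-.194,.007])-.211*d-o['position'])
grab('top','t3.png');grab('scene','s3.png')
a=cv2.imread('pics/t3.png')[130:300,180:420];b=cv2.imread('pics/s3.png')[150:320,190:430]
cv2.imwrite('pics/c3.png',np.vstack([cv2.resize(a,(424,300)),cv2.resize(b,(424,300))]))
```

```text
[ 19.84902256  18.61290127 108.78659794 -49.57340288  67.59777927
  25.9974366 ] [ 0.56808152 -0.04975604  0.24314321] [-174.89960267   44.71891312  112.09396102] [ 0.08150562  0.4448985  -1.19815076] 0.0268433208488195
[ 0.18123275 -0.68281722 -0.70775372] dTCP [ 0.00067837 -0.00016953 -0.08680717]
```

View pics/c3.png

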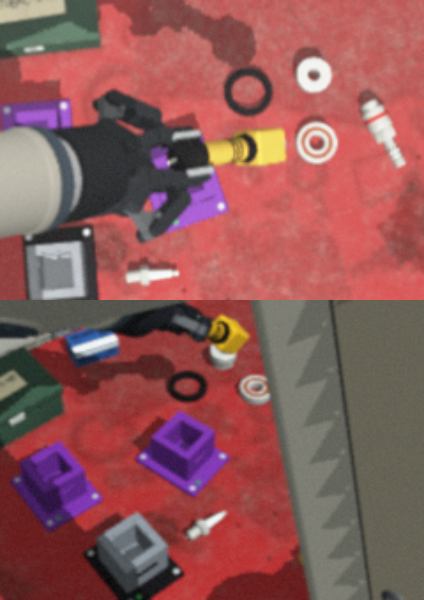

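The torch is out of the stand, held in line with the gripper and slanting toward the bearing; the other parts are undisturbed. Lower it 87 mm.

>>> arm_command(
  deltas=[
    {"delta_pos":[0,0,-0.05],"turn":[0,0,0],"grip":1},
    {"delta_pos":[0,0,-0.12],"turn":[0,0,0],"grip":1},
    {"delta_pos":[0.003,0,-0.2],"turn":[0,0,0],"grip":1},
    {"delta_pos":[0.003,0,-0.28],"turn":[0,0,0],"grip":1},
    {"delta_pos":[0.003,0,-0.35],"turn":[0,0,0],"grip":1},
    {"delta_pos":[0.003,0,-0.4],"turn":[0,0,0],"grip":1},
    {"delta_pos":[0.003,0,-0.43],"turn":[0,0,0],"grip":1},
    {"delta_pos":[0.003,0,-0.43],"turn":[0,0,0],"grip":1},
    {"delta_pos":[0.003,0,-0.43],"turn":[0,0,0],"grip":1},
    {"delta_pos":[0.003,0,-0.43],"turn":[0,0,0],"grip":1},
    {"delta_pos":[0.003,0,-0.43],"turn":[0,0,0],"grip":1},
  ],
)

```text
clock: 9.45
position: [0.5697, -0.0499, 0.1589]
ee_rot: [-175.1, 44.8, 111.9]
contact_force: [-0.2, -0.4, -1.4]
opening: 0.0271
finger_force: 79.6
```

Run:
```python
from h import *
o=monitor.get_obs();Q=R.from_euler('xyz',o['ee_rot'],degrees=True).as_matrix();print(o['position'],o['finger_force'],'B in tool',Q.T@(np.array([.607,-.194,.007])-o['position']))
grab('top','t4.png');im,m=grab('wrist','w4.png')
mt=viewer.camera_model('top');d=Q[:,2]
print('expected lens px top',proj(mt,o['position']+.111*d),'wrist',proj(m,o['position']+.111*d),'bearing wrist',proj(m,[.607,-.194,.014]))
a=cv2.imread('pics/t4.png')[160:260,260:420]
cv2.imwrite('pics/c4.png',np.hstack([cv2.resize(a,(400,250)),cv2.resize(cv2.imread('pics/w4.png'),(400,300))[:250]]))
```

```text
[ 0.56970284 -0.04985457  0.15888714] 79.5934335468337 B in tool [ 0.00234721 -0.00120459  0.21267751]
expected lens px top (np.float64(329.26305345118), np.float64(215.0971709573256)) wrist (np.float64(278.8025201711502), np.float64(204.7042539725932)) bearing wrist (np.float64(277.83092453733855), np.float64(181.73121783010254))
```

View pics/c4.png

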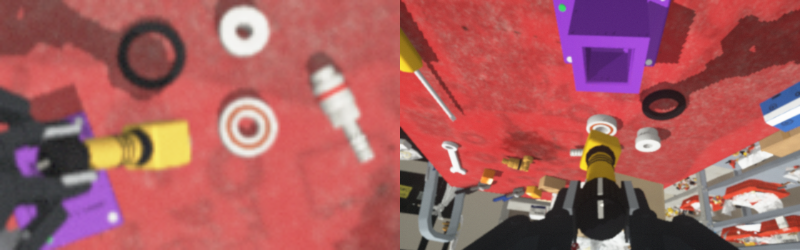

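The top view shows the torch pointing toward the bearing, and the wrist view shows the head in line with it. I'll check the aim numerically using the yellow mask against the projected axis.

Run:
```python
from h import *
o=monitor.get_obs();Q=R.from_euler('xyz',o['ee_rot'],degrees=True).as_matrix();p=o['position'];d=Q[:,2]
for n,f in(('top','t4.png'),('wrist','w4.png')):
    m=viewer.camera_model(n);im=cv2.imread('pics/'+f);h=cv2.cvtColor(im,cv2.COLOR_BGR2HSV)
    y=cv2.inRange(h,(20,120,60),(35,255,255));k,l,s,c=cv2.connectedComponentsWithStats(y)
    P=[proj(m,p+x*d) for x in(-.005,.025,.065,.088,.111,.2127)];print(n,np.round(P,1).tolist())
    cs=[proj(m,p+.111*d+a*np.array(v)) for a in(.017,) for v in ([0,0,0],)]
    L=np.array(P[4]);i=min((i for i in range(1,k) if s[i,4]>60),key=lambda i:np.hypot(*(c[i]-L)));Y,X=np.where(l==i)
    print(s[i],c[i]); 
    if n=='top':
        for u in range(s[i,0],s[i,0]+s[i,2],4): v=Y[X==u];print(u,v.min(),v.max(),end=' ; ')
    else:
        for u in range(s[i,1],s[i,1]+s[i,3],6): v=X[Y==u];print(u,v.min(),v.max(),end=' ; ')
    print()
```

```text
top [[289.7, 221.7], [300.7, 219.9], [314.4, 217.6], [322.0, 216.4], [329.3, 215.2], [358.7, 210.4]]
[294 209  42  18 542] [316.77675277 218.36346863]
294 217 218 ; 298 216 226 ; 302 216 226 ; 306 215 225 ; 310 211 225 ; 314 211 226 ; 318 210 226 ; 322 209 226 ; 326 209 226 ; 330 209 225 ; 334 209 224 ; 
wrist [[277.3, 274.8], [277.9, 248.5], [278.3, 224.0], [278.6, 213.5], [278.7, 204.6], [279.2, 178.4]]
[ 252  182   57   73 2374] [279.63184499 218.71566976]
182 271 274 ; 188 266 289 ; 194 263 303 ; 200 261 305 ; 206 258 307 ; 212 256 308 ; 218 255 305 ; 224 254 303 ; 230 252 300 ; 236 255 298 ; 242 262 299 ; 248 262 300 ; 254 262 262 ;
```

Measured head centre is within 3 mm of the expected axis, so the aim is well inside 28 mm and the lens about 10 cm from the bearing.

```bash
python3 -c "
from h import *
print(finish_job())"
```

```text
the job is handed in; nothing more can be done
None
```

The job is handed in; no verdict came back. I twisted the cap on to its stop, drew the torch out, and left it held still at about 45° with its lens about 10 cm from the bearing; the beam axis measured within about 5 mm of the bearing's centre, and no other part was seen to move.

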